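# Refit the stack on a laundry-cart wheel axle

## Robot

A 7-joint arm with a two-finger parallel gripper is mounted at the origin on the work surface. World frame = base frame: x ahead of the robot, y to its left, z up, the work surface at z = 0. Lengths are in m, angles in rad, forces in N, time in s.
With the tool pointing down it reaches from about 0.4 to 0.875 m from the base axis. Payload 19.3 kg.
Tool frame: the origin (TCP) lies on the front face of the gripper's body, between the roots of the fingers; the fingertips stand 73 mm ahead of it and the grasp point (between the pads) lies 54 mm ahead of it; z points along the fingers, y is the direction in which the jaws open and shut (so a half turn about z gives the same grasp; the last joint's range is limited). The gripper opens to 85 mm and grips with 20 to 120 N. Pads are 22 mm wide; open, the fingers measure 114 mm over their backs; the gripper's body (76 mm by 85 mm) begins 54 mm behind the grasp point. The pads swing forward as they close: fully open they stand 13 mm farther back than shut.
Start: joints at [1.268, 0.521, -0.036, 1.599, 0.021, 1.021, -0.113], TCP at [0.144, -0.608, 0.304] pointing down, gripper open.
Joint ranges: [-2.91, 2.91], [-0.3, 2.13], [-1.5, 1.42], [0.17, 2.43], [-1.26, 4.41], [0.16, 1.93], [-2.52, 2.52]. Speed limits (rad/s): [1.89, 1.89, 2.39, 2.39, 3.01, 3.01, 3.01].

## Interface

Orientations are given as [roll, pitch, yaw] about the fixed x, y, z axes, in that order (R = Rz(yaw) Ry(pitch) Rx(roll)).
In Python, from workcell import bot gives the robot as it stands.
- The arm moves only by the shell command python3 -m crank 'ROWS' [OPENING] [FORCE]. ROWS is a JSON object of lists of equal length, an entry for each row: "travel": the shift along the world's x, y, z in cm, a list of three; "rot": the turn, a rotation vector about the world's x, y, z in degrees, a list of three. A call has 1 to 8 rows; each row is the pose to reach, as a shift and turn from the pose commanded when the call began; what a row does not reach only later rows make up. A row lasts 1/10 s, in which the tool goes at most 50 mm and 8.59 degrees, less where a joint would pass 70% of its speed; a pose out of reach is approached as far as the arm can. A call with a gripper value outside its range is refused whole. OPENING is the opening, from -1 (shut) to 1 (fully open), so that 0 is half open, set as the call begins (- or left out, the last holds). The fingers move at their own pace and stop on an object; FORCE is the grip in N (left out, the last holds). Time passes only in rows, so rows that repeat a pose let the fingers close. It gives the time, the measured TCP pose, the force and the opening at its end, in the units of the state.
- bot.observe(): the state, without advancing time (a new reading comes with each control period).
- bot.grab_frame(name): name is "side" or "top" or "wrist"; returns the picture (420x560x3 uint8, red, green, blue); there is no depth.
- bot.camera_model(name): a dict with "fx", "fy", "cx", "cy" (pixels), "R" (3x3) and "t" (3): a world point X has camera coordinates R X + t. Camera axes: x right, y down, z forward; pixel columns grow to the right and rows downward; lengths in m; the calibration is good to about 2 mm. A picture is of the moment at which its call begins: read the wrist's pose just before it. camera_model takes no time and is no camera call; for the wrist camera it gives the pose at the moment of the call.
- bot.job_done(): hands the job in, once; it reports no verdict.
Trained networks look in the newest picture that a camera, given by its name, has taken for a name from the list of things; names that differ only in an ending like _2 or _b are one class to them, and where a whole thing is asked for, a point or a joint stands for the part that bears it (a point fixed in the world has none). Each returns a list of dicts, best first, with "conf" (0 to 1); they miss things now and then, are a little off and sometimes report something else, mostly with a low value. They report only what shows in the picture. A call takes as long as a camera call. They do not tell look-alikes from the thing itself.
- bot.silhouettes(camera, thing): "pixels" (420x560 bool, what is visible of it) and "box" ([centre column, centre row, width, height] in pixels, round what is visible of it).
The state is a dict: "clock": time; "qpos": joint angles; "qd": joint speeds; "joint_efforts": joint torques, N m; "position": TCP position; "tool_rot": TCP orientation; "force": force on the tool from outside, world axes, zero at the start; "moment": the same for the moment, N m; "grip_width": finger opening in m.
Only numpy, scipy, OpenCV 4.12 (cv2) and the standard library are available. Lean on these libraries where they do the work, as an engineer would, in place of code of your own. Each camera call takes 0.05 s, during which the arm holds its last target.

## Task

The laundry cart's wheel is back on its axle, which stands upright in the bench block. Take the parts from the wooden tray and slide them onto the axle in this order: first the tall spacer sleeve, then the flat washer, and last the hub cap that keeps them on, each one all the way down on the one below. Let go of everything, and leave the glue bottle, the yellow tub and the spare wheel where they are.

Things in the scene. Friction and masses are not known exactly. Their poses are not given: they have to be found in the camera images.
- wheel_stand: Fixed wooden bench block 130 x 130 x 25 mm with a wheel lying flat and fixed on it (120 mm in diameter, dark tyre, grey hub face, upper face 57 mm above the table). A steel bearing boss 26 mm in diameter stands 12 mm proud in its middle. Origin at the centre of the block's underside, below the axle; z up.
- hub_seat (a point): Where the spacer must sit: centre of the flat top of the bearing boss, 69 mm above the table; z up along the axle. A fixed steel axle 12 mm in diameter stands up 48 mm from this point, plain for 40 mm, its last 8 mm tapering to 6 mm.
- axle_tip (a point): Tip of that axle, on its axis, 117 mm above the table, 48 mm above hub_seat.
- parts_tray: Fixed dark wooden tray, 90 mm (its x) by 250 mm (its y), 8 mm thick; origin at the centre of its underside, z up. On it stand three fixed round wooden rests, 24 mm in diameter and 24 mm tall (tops 32 mm above the table), in a row along the tray's y at -80, 0 and +80 mm. One part lies loose on each rest, hole upright, in any order.
- spacer_mid (a point): Centre (half-way up, on its axis) of the aluminium spacer sleeve: a tube 32 mm outside diameter, 16 mm hole right through, 30 mm tall, about 45 g; z along its axis, upright at the start. Fully home its centre is 15 mm above hub_seat.
- washer_mid (a point): Centre of the thick flat steel washer: 40 mm outside diameter, 16 mm hole, 6 mm thick, about 30 g; z along its axis. It overhangs its rest by 8 mm all round. On top of the seated spacer its centre is 33 mm above hub_seat.
- cap_mid (a point): Centre (half-way up) of the grey plastic hub cap: a round cap 46 mm in diameter, 26 mm tall, closed bevelled top, blind hole underneath 16 mm wide and 18 mm deep; about 40 g; z up, hole downwards at the start. On top of the seated washer its centre is 49 mm above hub_seat, and 12 mm of the axle is inside it.
- glue_mid (a point): Half-way up a bystander: small white glue bottle with an orange cap, 44 mm in diameter, 120 mm tall, standing loose.
- tub_mid (a point): Half-way up a bystander: open yellow plastic tub, 130 mm in diameter, 100 mm tall, standing loose.
- spare_wheel_mid (a point): Half-way up a bystander: loose spare wheel lying flat, 120 mm in diameter, 32 mm thick.
Mind the look-alikes: they are no part of the job. Of the things that look like the wheel_stand, the larger one is meant. What is shaped like the part that bears washer_mid but pink is not meant.

How it is judged:
On the way, in this order (a step that is already met when the one before it is completed fails the run):
1. the spacer is down on the bearing boss (horizontal distance between spacer_mid and hub_seat below 0.005 m and z of spacer_mid in the frame of hub_seat between 0.012 and 0.018 m and angle between the z axis of spacer_mid and the z axis of hub_seat, either way round below 0.12 rad), for 0.2 s.
2. the washer is down on the spacer (all of step 1 and horizontal distance between washer_mid and hub_seat below 0.005 m and z of washer_mid in the frame of hub_seat between 0.03 and 0.036 m and angle between the z axis of washer_mid and the z axis of hub_seat, either way round below 0.12 rad), for 0.2 s.
3. the hub cap is down on the washer (all of step 2 and horizontal distance between cap_mid and hub_seat below 0.005 m and z of cap_mid in the frame of hub_seat between 0.046 and 0.052 m and angle between the z axis of cap_mid and the z axis of hub_seat, either way round below 0.12 rad), for 0.2 s.
At the end, for the whole second after the job is handed in: Spacer, washer and cap sit in that order on the axle, each centre within 5 mm of the axle sideways and within 3 mm of its seated height (15, 33 and 49 mm above the boss), level within 7 degrees, at rest (all of step 3 and linear speed of each of spacer, washer, cap below 0.02 m/s); the robot touches nothing.
It fails at once if the glue is shifted by more than 30 mm (distance of glue_mid from where it was at the start of the episode above 0.03 m).
It fails at once if the tub is shifted by more than 30 mm (distance of tub_mid from where it was at the start of the episode above 0.03 m).
It fails at once if the spare wheel is shifted by more than 30 mm (distance of spare_wheel_mid from where it was at the start of the episode above 0.03 m).
It also fails if it takes over 72 s, if anything falls off the work surface, if the arm or the gripper's body presses on something with over 40 N, if the wrist force passes 120 N, or if a joint passes its speed limit or range.

## Working session

There is one attempt and no reset: what is moved stays moved. The work goes in short steps, Python scripts to look and compute and a shell command to move; the robot and the scene stay as the last step left them, time stands still between calls to the robot, and variables do not carry over. Pictures are saved under pics/ and viewed, and the job is handed in when it is done.

```bash
mkdir -p pics; ls
cat > h.py <<'E'
import numpy as np, cv2
from workcell import bot
def shot(n,f):
    im=bot.grab_frame(n); cv2.imwrite('pics/'+f,im[:,:,::-1]); return im
def ray(m,u,v,z):
    R=np.array(m['R']);t=np.array(m['t'])
    d=R.T@np.array([(u-m['cx'])/m['fx'],(v-m['cy'])/m['fy'],1.]);c=-R.T@t
    return c+d*(z-c[2])/d[2]
def proj(m,X):
    p=np.array(m['R'])@np.array(X)+np.array(m['t']);return np.array([m['fx']*p[0]/p[2]+m['cx'],m['fy']*p[1]/p[2]+m['cy']])
E
python3 - <<'E'
from h import *
s=bot.observe();print({k:np.round(v,3) for k,v in s.items()})
shot('top','t0.png');shot('side','s0.png');shot('wrist','w0.png')
for n in('top','side','wrist'):
    m=bot.camera_model(n);print(n,np.round(-np.array(m['R']).T@np.array(m['t']),3),m['fx'],np.round(m['R'],2).tolist())
E
```

```text
pics
{'clock': np.float64(0.0), 'qpos': array([ 1.268,  0.522, -0.036,  1.6  ,  0.021,  1.021, -0.113]), 'qd': array([ 0.   ,  0.   ,  0.   ,  0.   ,  0.002, -0.   , -0.003]), 'joint_efforts': array([-1.0000e-03, -9.2711e+01,  1.9800e+00, -3.6993e+01,  1.8000e-02,
        8.0000e-03,  0.0000e+00]), 'position': array([ 0.144, -0.608,  0.303]), 'tool_rot': array([-3.14 ,  0.   ,  0.233]), 'force': array([-0.156,  0.36 ,  0.547]), 'moment': array([ 0.02 ,  0.077, -0.068]), 'grip_width': np.float64(0.086)}
top [0.505 0.065 1.256] 505.0235064537549 [[0.02, -1.0, 0.0], [-1.0, -0.02, -0.08], [0.08, -0.0, -1.0]]
side [0.334 0.798 1.016] 477.24916660889676 [[-0.94, -0.35, -0.0], [-0.27, 0.72, -0.64], [0.23, -0.6, -0.77]]
wrist [ 0.221 -0.589  0.372] 353.5791094915907 [[0.23, -0.97, -0.0], [-0.93, -0.22, 0.31], [-0.3, -0.07, -0.95]]
```

View pics/t0.png

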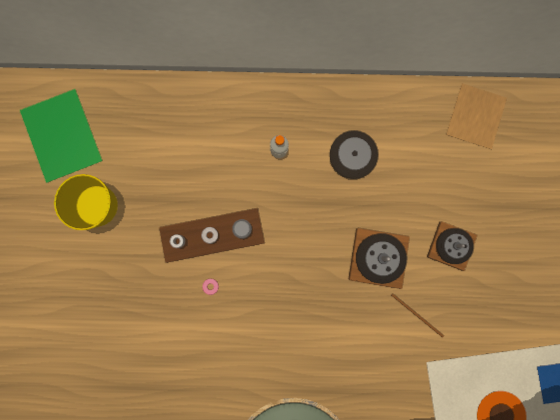

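View pics/s0.png

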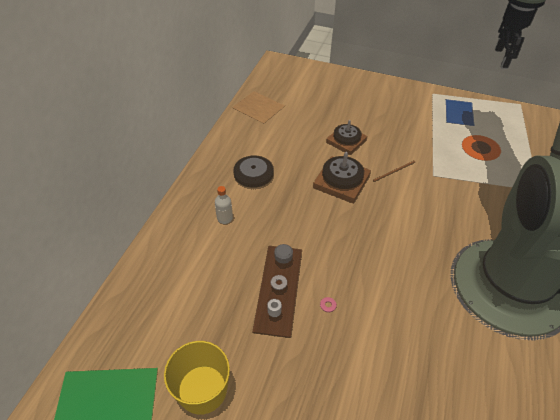

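Run:
```python
from h import *
mt=bot.camera_model('top');ms=bot.camera_model('side')
for c in('top','side'):
  m=bot.camera_model(c)
  for th,z in(('spacer_mid',.047),('washer_mid',.035),('cap_mid',.045),('wheel_stand',.03),('parts_tray',.004),('glue_mid',.06),('tub_mid',.05),('spare_wheel_mid',.016)):
    for r in bot.silhouettes(c,th)[:3]:
      ys,xs=np.nonzero(r['pixels']);
      print(c,th,round(r['conf'],2),np.round(r['box']),len(xs),np.round(ray(m,r['box'][0],r['box'][1],z),3))
```

```text
top spacer_mid 0.58 [176. 242.  13.  15.] 142 [0.517 0.288 0.047]
top washer_mid 0.63 [213. 285.  15.  14.] 213 [0.415 0.2   0.035]
top washer_mid 0.43 [211. 233.  14.  18.] 142 [0.54  0.208 0.035]
top cap_mid 0.76 [242. 226.  25.  19.] 298 [0.557 0.134 0.045]
top wheel_stand 0.8 [376. 258.  64.  64.] 2946 [ 0.487 -0.193  0.03 ]
top wheel_stand 0.74 [453. 248.  50.  52.] 1586 [ 0.515 -0.38   0.03 ]
top parts_tray 0.6 [213. 234. 108.  54.] 3215 [0.537 0.207 0.004]
top parts_tray 0.38 [353. 154.  48.  50.] 1922 [ 0.746 -0.14   0.004]
top glue_mid 0.68 [278. 146.  21.  24.] 355 [0.75  0.051 0.06 ]
top tub_mid 0.78 [ 87. 202.  61.  56.] 2721 [0.607 0.505 0.05 ]
top spare_wheel_mid 0.75 [354. 154.  44.  49.] 1855 [ 0.743 -0.139  0.016]
side spacer_mid 0.71 [255. 171.  38.  26.] 1012 [ 0.727 -0.106  0.047]
side spacer_mid 0.69 [274. 307.  15.  15.] 206 [0.522 0.289 0.047]
side washer_mid 0.72 [330. 306.  20.  17.] 186 [0.403 0.235 0.035]
side washer_mid 0.58 [280. 283.  16.  14.] 166 [0.533 0.217 0.035]
side washer_mid 0.15 [340. 178.  58.  48.] 1837 [ 0.491 -0.178  0.035]
side cap_mid 0.53 [284. 252.  19.  20.] 301 [0.552 0.135 0.045]
side wheel_stand 0.95 [343. 181.  58.  52.] 1777 [ 0.481 -0.172  0.03 ]
side wheel_stand 0.8 [347. 141.  41.  28.] 809 [ 0.513 -0.346  0.03 ]
side parts_tray 0.7 [277. 292.  49.  89.] 2518 [0.536 0.225 0.004]
side glue_mid 0.75 [225. 206.  15.  39.] 486 [0.747 0.056 0.06 ]
side tub_mid 0.97 [198. 378.  61.  77.] 3718 [0.61  0.499 0.05 ]
side spare_wheel_mid 0.68 [254. 170.  42.  31.] 1047 [ 0.741 -0.136  0.016]
```

Top view shows the spacer at (176,241), the washer at (210,235) and the cap at (242,229) on the tray. The large stand is at (381,258), with the small look-alike stand at (455,246) and the pink ring at (211,286). I'll move over the stand to measure it more finely.

```bash
python3 -m crank '{"travel":[[4,5,0],[8,10,0],[11,14,0],[14,17.5,0],[17,21,0],[17,21,0]],"rot":[[0,0,-6],[0,0,-13],[0,0,-13],[0,0,-13],[0,0,-13],[0,0,-13]]}'
python3 -m crank '{"travel":[[4,5,0],[8,10,0],[11,14,0],[14,17.5,0],[17,21,0],[17,21,0],[17,21,0],[17,21,0]],"rot":[[0,0,0],[0,0,0],[0,0,0],[0,0,0],[0,0,0],[0,0,0],[0,0,0],[0,0,0]]}'
python3 - <<'E'
from h import *
s=bot.observe();print(s['clock'],s['position'],s['tool_rot'])
m=bot.camera_model('wrist');shot('wrist','w1.png');shot('top','t1.png')
np.savez('w1.npz',**m)
for r in bot.silhouettes('wrist','wheel_stand')[:2]: print(r['conf'],r['box'])
print(np.round(ray(m,280,210,.117),4))
E
```

```text
clock: 1.55
position: [0.317, -0.3946, 0.3042]
tool_rot: [-3.141, -0.001, 0.01]
force: [-0.4, -1.1, -0.1]
grip_width: 0.0857
clock: 2.35
position: [0.484, -0.1882, 0.3038]
tool_rot: [3.141, 0.0, 0.006]
force: [0.3, -0.5, 0.1]
grip_width: 0.0853
2.35 [ 0.48402945 -0.18818993  0.30379212] [3.14149107e+00 3.57436696e-04 6.36002222e-03]
0.84 [471.3, 136.7, 131.4, 120.5]
0.81 [293.6, 169.6, 144.9, 143.6]
[ 0.4795 -0.1886  0.117 ]
```

View pics/w1.png

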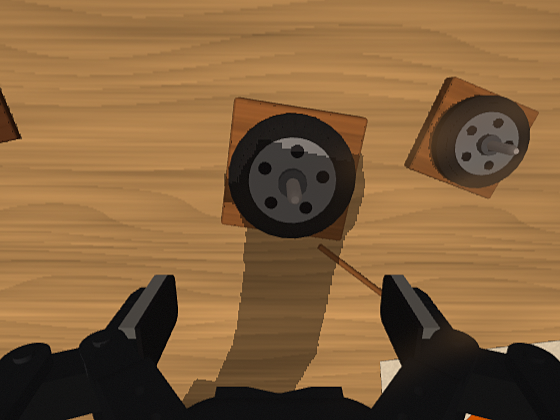

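The wrist view shows the big stand with its tyre centred at about (292,176) and the axle running from about (292,182) to (296,200). I'll zoom in for precision.

Run:
```python
import cv2
a=cv2.imread('pics/w1.png')[100:250,215:375];cv2.imwrite('pics/w1z.png',cv2.resize(a,None,fx=5,fy=4,interpolation=cv2.INTER_CUBIC) if 0 else cv2.resize(a,(640,600),interpolation=cv2.INTER_CUBIC))
a=cv2.imread('pics/t1.png')[220:300,340:420];cv2.imwrite('pics/t1z.png',cv2.resize(a,(560,560),interpolation=cv2.INTER_CUBIC))
```

```text
(no output)
```

View pics/w1z.png

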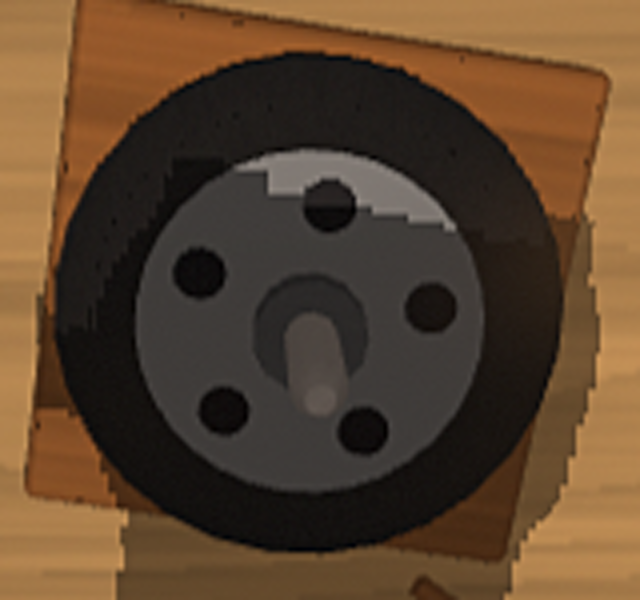

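Run:
```python
from h import *
m=np.load('w1.npz')
for u,v,z in((295.25,200,.117),(292.6,180.1,.057),(292.3,175.5,.057)):print(np.round(ray(m,u,v,z),4))
```

```text
[ 0.4876 -0.2     0.117 ]
[ 0.4887 -0.2003  0.057 ]
[ 0.493  -0.1999  0.057 ]
```

View pics/t1z.png

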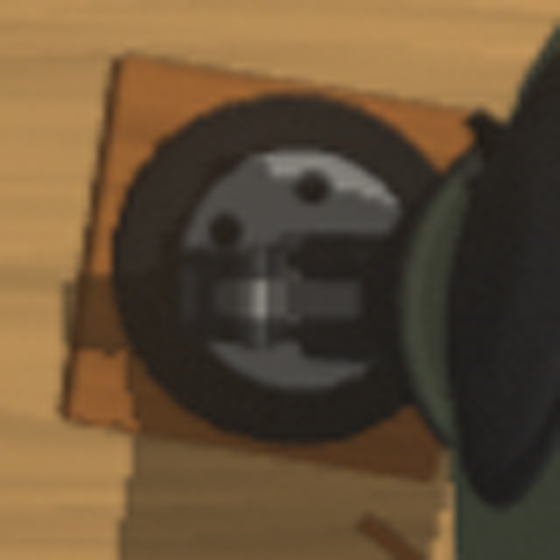

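```bash
python3 -m crank '{"travel":[[0.7,5,0],[1.4,10,0],[2.2,15,0],[2.8,20,0],[3.6,25,0],[4,30,0],[4.5,35,0],[5,39,0]],"rot":[[0,0,0],[0,0,0],[0,0,0],[0,0,0],[0,0,0],[0,0,0],[0,0,0],[0,0,0]]}'
python3 -m crank '{"travel":[[0,0,0],[0,0,0],[0,0,0]],"rot":[[0,0,0],[0,0,0],[0,0,0]]}'
python3 - <<'E'
from h import *
m=bot.camera_model('wrist');shot('wrist','w2.png');
np.savez('w2.npz',**m)
for t in('spacer_mid','washer_mid','cap_mid'):
  for r in bot.silhouettes('wrist',t)[:2]: print(t,r['conf'],r['box'])
E
```

```text
clock: 3.3
position: [0.5341, 0.2035, 0.3041]
tool_rot: [-3.141, -0.0, 0.005]
force: [0.8, -0.7, 0.2]
grip_width: 0.0855
clock: 3.6
position: [0.5344, 0.2002, 0.3039]
tool_rot: [3.141, 0.0, 0.004]
force: [-0.1, -0.5, -0.1]
grip_width: 0.0853
spacer_mid 0.57 [187.8, 196.6, 43.3, 39.6]
washer_mid 0.7 [268.6, 277.3, 31.5, 33.0]
cap_mid 0.84 [347.5, 162.1, 48.3, 51.9]
```

View pics/w2.png

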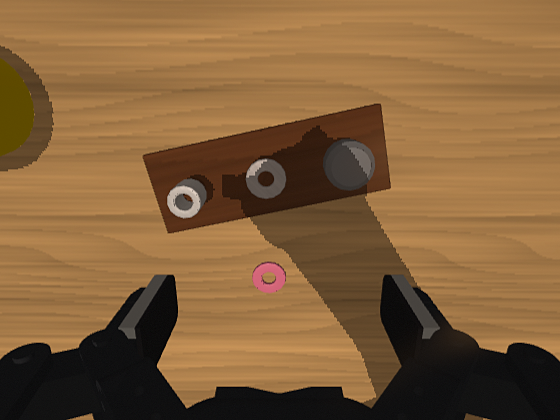

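Wrist view: spacer ring top at about (184,202), washer at (266,179), cap at (349,165), pink ring at (269,277). Zooming in.

Run:
```python
import cv2
a=cv2.imread('pics/w2.png')[95:240,140:400];cv2.imwrite('pics/w2z.png',cv2.resize(a,(780,435),interpolation=cv2.INTER_CUBIC))
```

```text
(no output)
```

View pics/w2z.png

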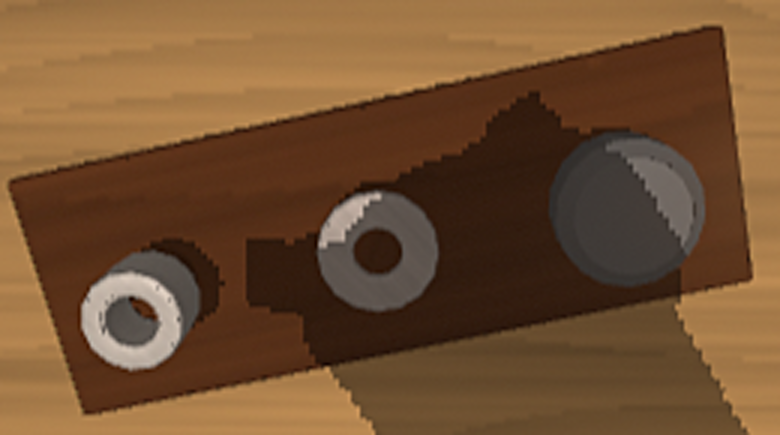

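Run:
```python
from h import *
m=np.load('w2.npz')
P=[ray(m,u,v,z) for u,v,z in((183.8,201.7,.062),(266,178.5,.038),(349.3,164.7,.05))]
for p in P:print(np.round(p,4))
print(np.linalg.norm(P[0]-P[2]),np.linalg.norm((P[0]-P[1])[:2]),np.linalg.norm((P[1]-P[2])[:2]),np.degrees(np.arctan2(*(P[0]-P[2])[:2])))
# tray corners
C=[ray(m,140+u/3,95+v/3,.008) for u,v in((10,182),(720,27),(751,279),(86,412))]
print(np.round(C,4),np.mean(C,0))
s=bot.observe();print(s['position'],s['tool_rot'])
```

```text
[0.5195 0.2876 0.062 ]
[0.5361 0.2129 0.038 ]
[0.5523 0.1356 0.05  ]
0.15595879591817496 0.07652579623441867 0.07897349414157151 -12.161602102463279
[[0.5526 0.3405 0.008 ]
 [0.6051 0.1007 0.008 ]
 [0.5195 0.0817 0.008 ]
 [0.4676 0.3221 0.008 ]] [0.53619638 0.21124148 0.008     ]
[0.53435582 0.20073498 0.30406563] [ 3.14140119e+00 -2.48881287e-04  4.20331442e-03]
```

Run:
```python
from h import *
s=bot.observe();print(s['clock'],np.round(s['qpos'],3))
```

```text
3.8 [-0.263  0.445 -0.274  1.736  0.141  0.979 -2.158]
```

```bash
python3 -m crank '{"travel":[[-0.2,1,0],[-0.4,2,0],[-0.6,3,0],[-0.8,4,0],[-1,5,0],[-1.2,6,0],[-1.4,7,0],[-1.5,8.7,0]],"rot":[[0,0,8],[0,0,16],[0,0,24],[0,0,32],[0,0,40],[0,0,48],[0,0,56],[0,0,64]]}'
python3 -m crank '{"travel":[[0,0,-2],[0,0,-4],[0,0,-4],[0,0,-4],[0,0,-4],[0,0,-4],[0,0,-4]],"rot":[[0,0,8],[0,0,16],[0,0,24],[0,0,32],[0,0,38],[0,0,38],[0,0,38]]}'
python3 - <<'E'
from h import *
s=bot.observe();print(s['position'],s['tool_rot'],np.round(s['qpos'],2))
m=bot.camera_model('wrist');shot('wrist','w3.png');
np.savez('w3.npz',**m)
for X in((.5195,.2876,.062),(.5361,.2129,.038),(.5523,.1356,.05)):print(proj(m,X))
E
```

```text
clock: 4.6
position: [0.5195, 0.2879, 0.3041]
tool_rot: [3.141, 0.0, 1.127]
force: [-0.1, 0.8, 0.0]
grip_width: 0.0857
clock: 5.3
position: [0.5194, 0.2883, 0.2639]
tool_rot: [-3.142, 0.0, 1.782]
force: [-0.9, -0.1, 0.1]
grip_width: 0.0854
[0.51936647 0.28834773 0.26388791] [-3.14153055e+00  7.03882090e-05  1.78193128e+00] [-0.14  0.6  -0.68  1.7   0.43  1.   -0.77]
[277.98262768 200.44773326]
[278.60181963 272.0562581 ]
[278.10826345 351.31443538]
```

View pics/w3.png

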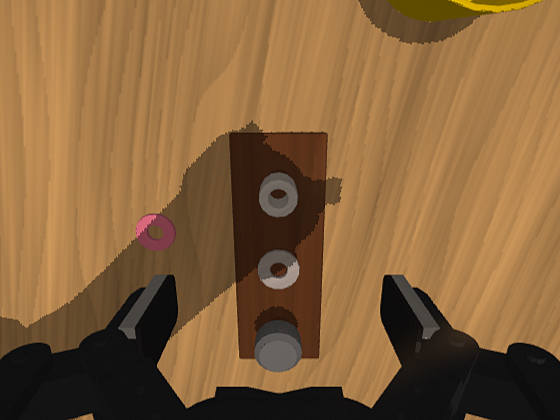

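The row lies along the image's vertical midline (spacer at 278,196, washer at 278,269, cap at 278,350), between the jaws. I'll check the residuals against the prediction.

Run:
```python
import cv2
a=cv2.imread('pics/w3.png')[160:380,220:340];cv2.imwrite('pics/w3z.png',cv2.resize(a,None,fx=2.7,fy=2.7,interpolation=cv2.INTER_CUBIC))
```

```text
(no output)
```

View pics/w3z.png

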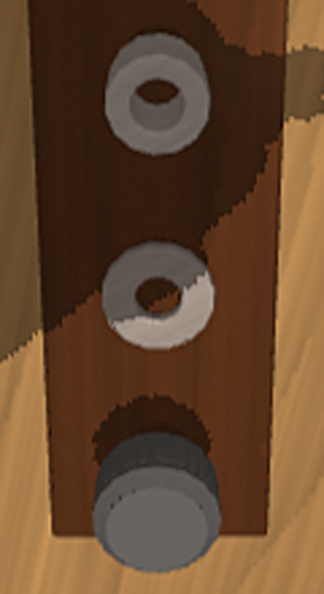

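```bash
python3 -m crank '{"travel":[[0,0,-4],[0,0,-8],[0,0,-11],[0,0,-13.5],[0,0,-15],[0,0,-15.8],[0,0,-15.8],[0,0,-15.8]],"rot":[[0,0,0],[0,0,0],[0,0,0],[0,0,0],[0,0,0],[0,0,0],[0,0,0],[0,0,0]]}'
python3 -m crank '{"travel":[[0,0,0],[0,0,0],[0,0,0],[0,0,0],[0,0,0],[0,0,0],[0,0,0],[0,0,0]],"rot":[[0,0,0],[0,0,0],[0,0,0],[0,0,0],[0,0,0],[0,0,0],[0,0,0],[0,0,0]]}' -1 40
python3 - <<'E'
from h import *
shot('wrist','w4.png')
E
```

```text
clock: 6.15
position: [0.5196, 0.2892, 0.1069]
tool_rot: [3.14, -0.0, 1.786]
force: [0.4, 0.5, 0.4]
grip_width: 0.0854
clock: 6.95
position: [0.5193, 0.2889, 0.1064]
tool_rot: [3.141, 0.0, 1.786]
force: [-0.8, -0.4, 7.7]
grip_width: 0.0308
```

View pics/w4.png

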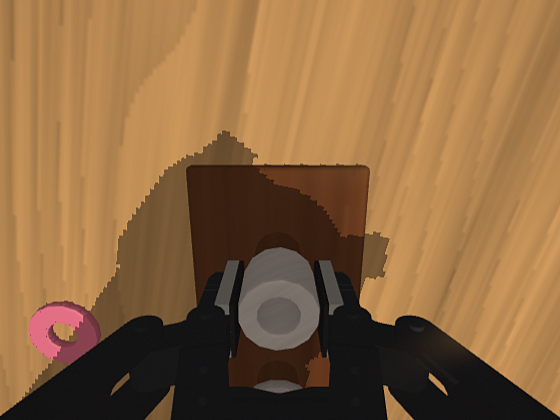

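The spacer is between the pads with its top ring centred at about (279,312). Lifting and carrying it to the stand.

```bash
python3 -m crank '{"travel":[[0,0,2],[0,0,5],[0,0,9],[0,0,13],[0,0,15],[-0.2,-3,15],[-0.5,-7,15],[-0.7,-11,15]],"rot":[[0,0,0],[0,0,0],[0,0,0],[0,0,0],[0,0,0],[0,0,0],[0,0,0],[0,0,0]]}'
python3 -m crank '{"travel":[[-0.3,-4,0],[-0.6,-9,0],[-0.9,-14,0],[-1.2,-19,0],[-1.5,-24,0],[-2,-29,0],[-2.2,-32,0],[-2.4,-34,0]],"rot":[[0,0,0],[0,0,0],[0,0,0],[0,0,0],[0,0,0],[0,0,0],[0,0,0],[0,0,0]]}'
python3 -m crank '{"travel":[[0,-2,0],[0,-3.4,0],[0,-3.9,0],[0,-3.9,0],[0,-3.9,0]],"rot":[[0,0,0],[0,0,0],[0,0,0],[0,0,0],[0,0,0]]}'
python3 - <<'E'
from h import *
s=bot.observe();print(s['position'],s['tool_rot'],np.round(s['qpos'],2))
m=bot.camera_model('wrist');shot('wrist','w5.png');shot('top','t5.png');shot('side','s5.png')
np.savez('w5.npz',**m)
print(proj(m,(.488,-.2,.117)),proj(m,(.488,-.2,.069)))
p=s['position'];print(proj(m,p-[0,0,.106-.062]))
E
```

```text
clock: 7.8
position: [0.5117, 0.1778, 0.256]
tool_rot: [3.141, 0.0, 1.787]
force: [2.6, -0.7, 0.3]
grip_width: 0.031
clock: 8.6
position: [0.4875, -0.1641, 0.2559]
tool_rot: [-3.141, 0.001, 1.783]
force: [0.8, 0.7, -1.0]
grip_width: 0.031
clock: 9.1
position: [0.4883, -0.1991, 0.2559]
tool_rot: [3.141, -0.0, 1.787]
force: [0.3, 0.4, -0.2]
grip_width: 0.031
[ 0.48832849 -0.19912921  0.25594425] [ 3.14145662e+00 -3.40724542e-04  1.78721191e+00] [ 0.76  0.5  -0.66  1.88  0.38  0.89  0.14]
[276.96626914 228.99053947] [277.290231   206.14427448]
[277.02502205 318.96103817]
```

View pics/w5.png

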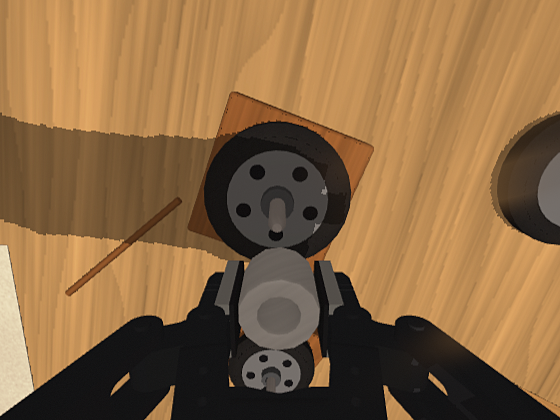

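The spacer is held, and the axle sits ahead of it at about (277,230). Zooming to compare offsets.

Run:
```python
import cv2
a=cv2.imread('pics/w5.png')[170:360,220:340];cv2.imwrite('pics/w5z.png',cv2.resize(a,None,fx=3,fy=3,interpolation=cv2.INTER_CUBIC))
```

```text
(no output)
```

View pics/w5z.png

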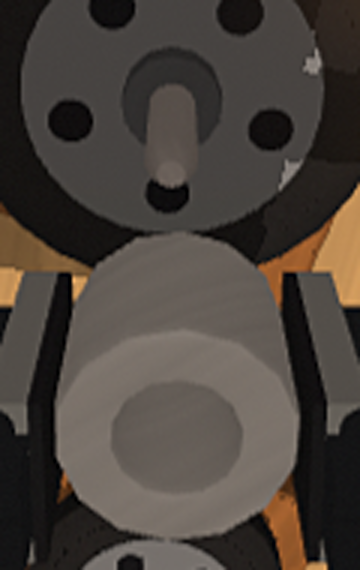

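View pics/s5.png

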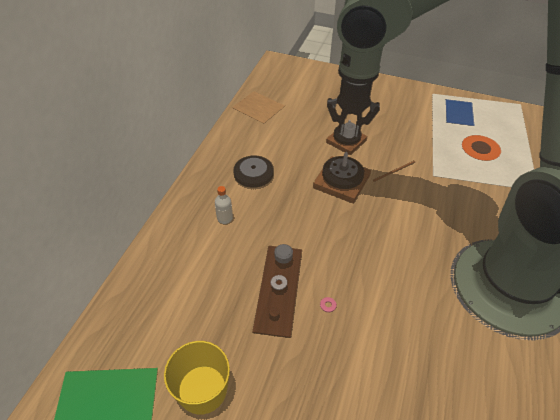

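Run:
```python
from h import *
m=np.load('w5.npz')
a=ray(m,277.5,228,.117);b=ray(m,279,314.7,.2559-.0444);print(a,b,a-b)
# ring apparent radius check
print(ray(m,279-40.3,314.7,.2115)-b)
```

```text
[ 0.48818448 -0.19927683  0.117     ] [ 0.48871387 -0.19746513  0.2115    ] [-0.00052939 -0.0018117  -0.0945    ]
[-1.46596694e-02 -3.25066720e-03 -2.77555756e-17]
```

```bash
python3 -m crank '{"travel":[[0,-0.1,-3],[0,-0.1,-5],[0,-0.1,-6],[0,-0.1,-6.6],[0,-0.1,-7.2],[0,-0.1,-7.6],[0,-0.1,-8],[0,-0.1,-8]],"rot":[[0,0,0],[0,0,0],[0,0,0],[0,0,0],[0,0,0],[0,0,0],[0,0,0],[0,0,0]]}'
python3 - <<'E'
from h import *
shot('wrist','w6.png');s=bot.observe();print(s['position'],s['force'],s['moment'])
E
```

```text
clock: 10.05
position: [0.4881, -0.2012, 0.1757]
tool_rot: [-3.141, -0.0, 1.786]
force: [0.2, 0.5, 0.1]
grip_width: 0.0308
[ 0.48821482 -0.2011457   0.17597109] [-0.62560996  0.17750493 -1.25843292] [ 0.03109936 -0.03652827 -0.00060307]
```

View pics/w6.png

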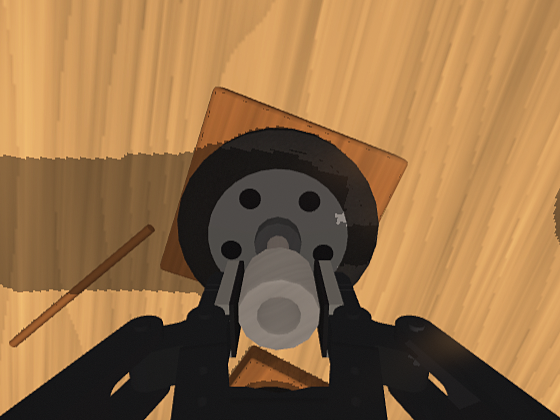

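No contact force and the axle appears under the spacer, so I'll continue down.

```bash
python3 -m crank '{"travel":[[0,0,-0.8],[0,0,-1.6],[0,0,-2.4],[0,0,-2.9],[0,0,-3.1],[0,0,-3.1]],"rot":[[0,0,0],[0,0,0],[0,0,0],[0,0,0],[0,0,0],[0,0,0]]}'
python3 -m crank '{"travel":[[0,0,-0.1],[0,0,-0.2],[0,0,-0.2]],"rot":[[0,0,0],[0,0,0],[0,0,0]]}'
python3 - <<'E'
from h import *
shot('wrist','w7.png');s=bot.observe();print(s['position'],s['force'],s['moment'])
E
```

```text
clock: 10.7
position: [0.4881, -0.201, 0.1446]
tool_rot: [-3.141, -0.0, 1.786]
force: [0.2, 1.1, -0.2]
grip_width: 0.0312
clock: 11.0
position: [0.4883, -0.2012, 0.1434]
tool_rot: [3.141, 0.001, 1.786]
force: [-1.8, 0.2, 5.9]
grip_width: 0.0312
[ 0.48831201 -0.20120663  0.14336716] [-2.13617715  0.59425826  6.74879864] [0.15707774 0.39942007 0.00051994]
```

View pics/w7.png

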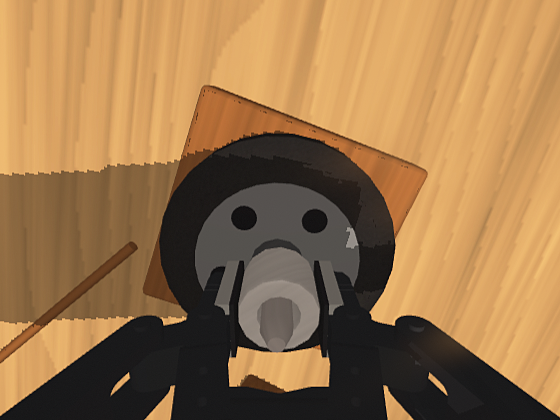

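The spacer is seated with a contact force of 6.7 N at exactly the expected height, and the axle shows through the hole. Releasing.

```bash
python3 -m crank '{"travel":[[0,0,0],[0,0,0],[0,0,0],[0,0,0],[0,0,0]],"rot":[[0,0,0],[0,0,0],[0,0,0],[0,0,0],[0,0,0]]}' 1
python3 -m crank '{"travel":[[0,0,2],[0,0,5],[0,0,9],[0,0,11],[0,0,11],[0,0,11]],"rot":[[0,0,0],[0,0,0],[0,0,0],[0,0,0],[0,0,0],[0,0,0]]}'
python3 - <<'E'
from h import *
m=bot.camera_model('wrist');np.savez('w8.npz',**m);im=shot('wrist','w8.png');s=bot.observe();print(s['position'],s['force'])
cv2.imwrite('pics/w8z.png',cv2.resize(im[150:320,200:360,::-1],None,fx=3.5,fy=3.5,interpolation=cv2.INTER_CUBIC))
E
```

```text
clock: 11.55
position: [0.4882, -0.2011, 0.1429]
tool_rot: [-3.142, -0.0, 1.786]
force: [-0.7, 0.1, 0.2]
grip_width: 0.0858
clock: 12.15
position: [0.488, -0.2013, 0.2528]
tool_rot: [3.141, 0.0, 1.786]
force: [0.2, -0.9, -0.6]
grip_width: 0.0857
[ 0.4878365  -0.20117293  0.25222655] [-0.59380216 -0.74771762 -0.3193135 ]
```

View pics/w8z.png

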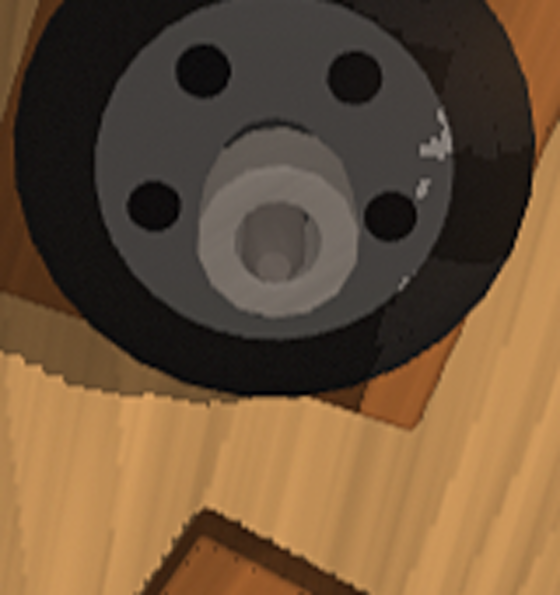

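The spacer stands upright on the axle, ring at about (279,219). Measuring and going to the washer.

```bash
python3 -m crank '{"travel":[[0.6,5,0],[1.2,10,0],[1.8,15,0],[2.4,20,0],[3,25,0],[3.6,30,0],[4.1,35,0],[4.6,39,0]],"rot":[[0,0,0],[0,0,0],[0,0,0],[0,0,0],[0,0,0],[0,0,0],[0,0,0],[0,0,0]]}'
python3 -m crank '{"travel":[[0.1,1.5,0],[0.2,2.4,0],[0.2,2.4,0],[0.2,2.4,0]],"rot":[[0,0,0],[0,0,0],[0,0,0],[0,0,0]]}'
python3 - <<'E'
from h import *
m=np.load('w8.npz');print(ray(m,278.9,226.3,.117),ray(m,279.4,218.6,.099))
m=bot.camera_model('wrist');np.savez('w9.npz',**m);im=shot('wrist','w9.png');s=bot.observe();print(s['position'],s['force'])
print(proj(m,(.536,.2135,.038)))
cv2.imwrite('pics/w9z.png',cv2.resize(im[150:380,200:360,::-1],None,fx=2.5,fy=2.5,interpolation=cv2.INTER_CUBIC))
for r in bot.silhouettes('wrist','washer_mid')[:3]:print(r['conf'],r['box'],ray(m,*r['box'][:2],.036))
E
```

```text
clock: 13.0
position: [0.5335, 0.1916, 0.2517]
tool_rot: [-3.14, -0.0, 1.787]
force: [0.1, -1.6, 0.2]
grip_width: 0.0853
clock: 13.4
position: [0.5363, 0.2113, 0.2524]
tool_rot: [-3.141, 0.001, 1.785]
force: [-0.4, 0.5, 0.1]
grip_width: 0.0852
[ 0.48825774 -0.1990812   0.117     ] [ 0.48886889 -0.20030119  0.099     ]
[0.5364049  0.21109712 0.25259375] [-0.26361188 -0.12326263 -0.21678682]
[278.52004312 192.45992067]
0.83 [274.8, 190.7, 49.3, 47.7] [0.53275848 0.21378636 0.036     ]
0.72 [139.5, 154.8, 42.6, 41.5] [0.41962848 0.21971284 0.036     ]
```

View pics/w9z.png

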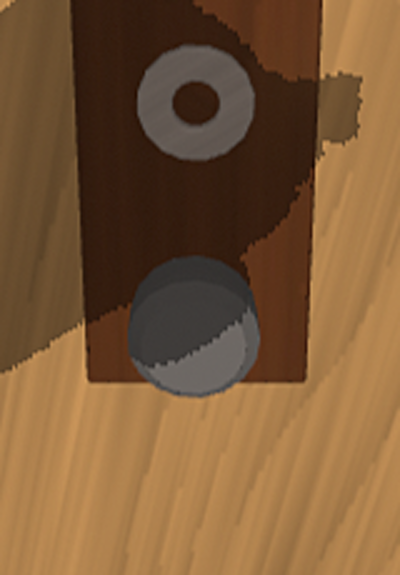

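```bash
python3 -m crank '{"travel":[[0,0.3,-4],[0,0.3,-8],[0,0.3,-11.5],[0,0.3,-14],[0,0.3,-15.7],[0,0.3,-16.5],[0,0.3,-16.5],[0,0.3,-16.5]],"rot":[[0,0,0],[0,0,0],[0,0,0],[0,0,0],[0,0,0],[0,0,0],[0,0,0],[0,0,0]]}'
python3 -m crank '{"travel":[[0,0,0],[0,0,0],[0,0,0],[0,0,0],[0,0,0],[0,0,0],[0,0,0],[0,0,0]],"rot":[[0,0,0],[0,0,0],[0,0,0],[0,0,0],[0,0,0],[0,0,0],[0,0,0],[0,0,0]]}' -1 40
python3 - <<'E'
from h import *
shot('wrist','w10.png')
E
```

```text
clock: 14.3
position: [0.5367, 0.2159, 0.0889]
tool_rot: [3.14, -0.0, 1.786]
force: [0.1, -0.3, 1.1]
grip_width: 0.0854
clock: 15.1
position: [0.5364, 0.2159, 0.0886]
tool_rot: [3.141, 0.0, 1.786]
force: [-2.8, -1.3, 12.3]
grip_width: 0.0383
```

View pics/w10.png

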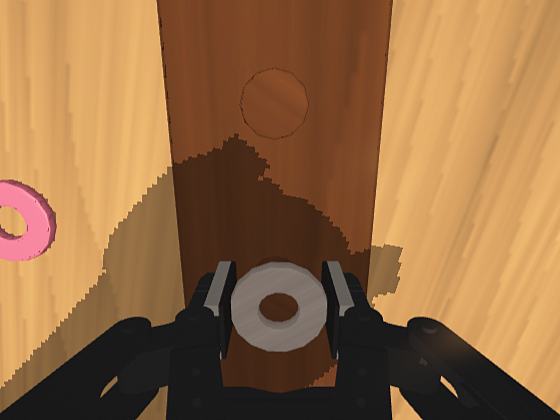

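The washer is held flat between the pads, hole at about (279,307). Lifting slowly and carrying.

```bash
python3 -m crank '{"travel":[[0,0,1.5],[0,0,4],[0,0,8],[0,0,12],[0,0,15],[-0.2,-2,16.5],[-0.6,-6,16.5],[-1.1,-10.5,16.5]],"rot":[[0,0,0],[0,0,0],[0,0,0],[0,0,0],[0,0,0],[0,0,0],[0,0,0],[0,0,0]]}'
python3 -m crank '{"travel":[[-0.5,-4.5,0],[-1.1,-9.5,0],[-1.7,-14.5,0],[-2.3,-19.5,0],[-2.9,-24,0],[-3.3,-28,0],[-3.6,-30,0],[-3.7,-31,0]],"rot":[[0,0,0],[0,0,0],[0,0,0],[0,0,0],[0,0,0],[0,0,0],[0,0,0],[0,0,0]]}'
python3 -m crank '{"travel":[[0,0,0],[0,0,0],[0,0,0]],"rot":[[0,0,0],[0,0,0],[0,0,0]]}'
python3 - <<'E'
from h import *
m=bot.camera_model('wrist');np.savez('w11.npz',**m);im=shot('wrist','w11.png');s=bot.observe();print(s['position'],s['force'])
cv2.imwrite('pics/w11z.png',cv2.resize(im[180:370,200:360,::-1],None,fx=3.1,fy=3.1,interpolation=cv2.INTER_CUBIC))
E
```

```text
clock: 15.95
position: [0.5248, 0.1107, 0.2543]
tool_rot: [3.14, -0.0, 1.788]
force: [1.0, -1.3, -0.5]
grip_width: 0.0379
clock: 16.75
position: [0.4875, -0.2011, 0.2535]
tool_rot: [3.142, 0.001, 1.784]
force: [0.3, 0.8, -0.2]
grip_width: 0.0377
clock: 17.05
position: [0.4885, -0.1976, 0.2531]
tool_rot: [3.141, -0.0, 1.788]
force: [0.1, -0.6, -0.4]
grip_width: 0.0379
[ 0.48850566 -0.19777279  0.25307022] [-0.08731622 -0.3319115  -0.27607223]
```

View pics/w11z.png

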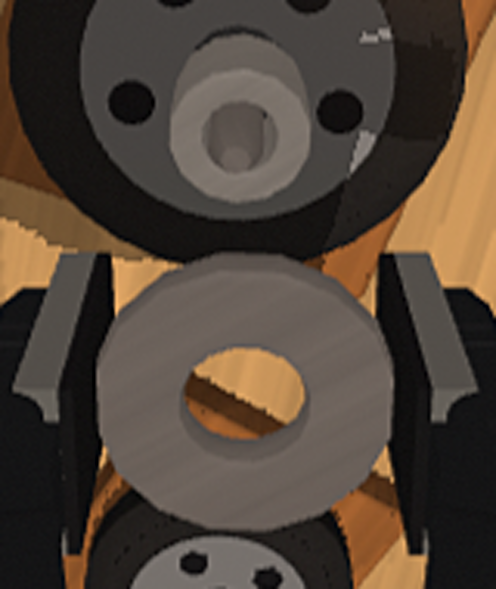

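Run:
```python
from h import *
m=np.load('w11.npz')
a=ray(m,276.8,231,.117);b=ray(m,279.2,309.4,.2025);print(a,b,a-b)
for dx in(-21/3.1,0): pass
print((ray(m,279.2+47.7,309.4,.2025)-ray(m,279.2-47.7,309.4,.2025)))
```

```text
[ 0.48822487 -0.19871307  0.117     ] [ 0.48943202 -0.19770016  0.2025    ] [-0.00120715 -0.00101291 -0.0855    ]
[0.03639793 0.00810748 0.        ]
```

```bash
python3 -m crank '{"travel":[[-0.1,0,-3],[-0.1,0,-5],[-0.1,0,-6.5],[-0.1,0,-7.4],[-0.1,0,-8],[-0.1,0,-8.4],[-0.1,0,-8.7],[-0.1,0,-8.7]],"rot":[[0,0,0],[0,0,0],[0,0,0],[0,0,0],[0,0,0],[0,0,0],[0,0,0],[0,0,0]]}'
python3 - <<'E'
from h import *
m=bot.camera_model('wrist');im=shot('wrist','w12.png');s=bot.observe();print(s['position'],s['force'])
cv2.imwrite('pics/w12z.png',cv2.resize(im[180:370,200:360,::-1],None,fx=3.1,fy=3.1,interpolation=cv2.INTER_CUBIC))
E
```

```text
clock: 17.9
position: [0.4872, -0.1992, 0.1659]
tool_rot: [3.141, 0.0, 1.786]
force: [0.7, 0.2, -0.5]
grip_width: 0.0375
[ 0.4872425  -0.19923189  0.16614392] [ 0.54814135 -0.16037313 -0.25044606]
```

View pics/w12z.png

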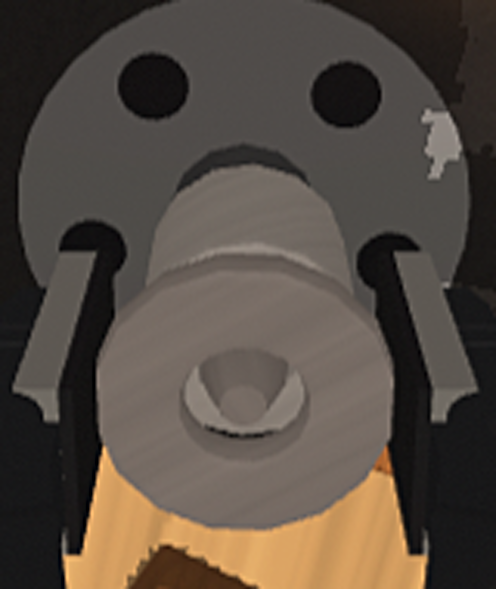

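The axle tip (243,405 in the crop) is centred in the washer hole (245,403). Continuing down.

```bash
python3 -m crank '{"travel":[[0,0,-0.4],[0,0,-0.7],[0,0,-0.9],[0,0,-1.0],[0,0,-1.0]],"rot":[[0,0,0],[0,0,0],[0,0,0],[0,0,0],[0,0,0]]}'
python3 -m crank '{"travel":[[0,0,-0.1],[0,0,-0.1],[0,0,-0.1]],"rot":[[0,0,0],[0,0,0],[0,0,0]]}'
python3 - <<'E'
from h import *
im=shot('wrist','w13.png');s=bot.observe();print(s['position'],s['force'])
cv2.imwrite('pics/w13z.png',cv2.resize(im[180:370,200:360,::-1],None,fx=3.1,fy=3.1,interpolation=cv2.INTER_CUBIC))
E
```

```text
clock: 18.45
position: [0.4872, -0.1991, 0.1559]
tool_rot: [-3.141, 0.0, 1.786]
force: [0.2, -0.2, -0.0]
grip_width: 0.0379
clock: 18.75
position: [0.4873, -0.1992, 0.1556]
tool_rot: [3.141, 0.001, 1.786]
force: [-4.8, 1.0, 15.5]
grip_width: 0.0376
[ 0.48730162 -0.19919551  0.15555275] [-5.35280882  1.36537203 16.24422261]
```

View pics/w13z.png

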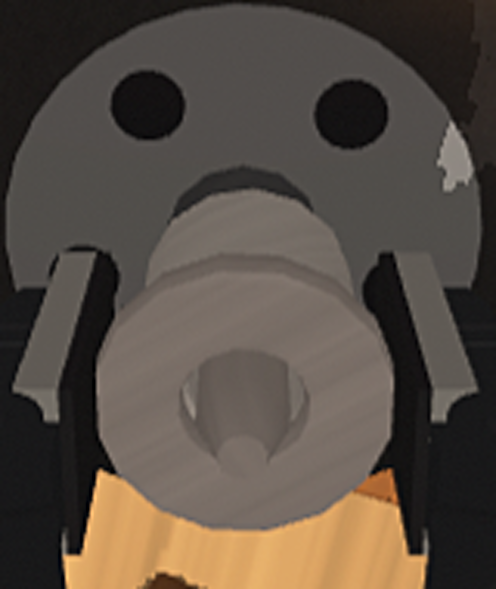

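Seated at the predicted height with a 16 N push. Release, rise and check.

```bash
python3 -m crank '{"travel":[[0,0,0],[0,0,0],[0,0,0],[0,0,0],[0,0,0]],"rot":[[0,0,0],[0,0,0],[0,0,0],[0,0,0],[0,0,0]]}' 1
python3 -m crank '{"travel":[[0,0,2],[0,0,5],[0,0,8],[0,0,10],[0,0,10],[0,0,10]],"rot":[[0,0,0],[0,0,0],[0,0,0],[0,0,0],[0,0,0],[0,0,0]]}'
python3 - <<'E'
from h import *
m=bot.camera_model('wrist');np.savez('w14.npz',**m);im=shot('wrist','w14.png');s=bot.observe();print(s['position'],s['force'])
cv2.imwrite('pics/w14z.png',cv2.resize(im[150:320,200:360,::-1],None,fx=3.5,fy=3.5,interpolation=cv2.INTER_CUBIC))
E
```

```text
clock: 19.3
position: [0.4872, -0.1991, 0.1548]
tool_rot: [-3.142, -0.0, 1.786]
force: [1.2, -0.1, -0.8]
grip_width: 0.0853
clock: 19.9
position: [0.4871, -0.1993, 0.2548]
tool_rot: [3.141, 0.0, 1.786]
force: [-0.2, -0.1, 0.1]
grip_width: 0.0851
[ 0.48684943 -0.19916673  0.2542759 ] [-0.08224375  0.27926893 -0.02819481]
```

View pics/w14z.png

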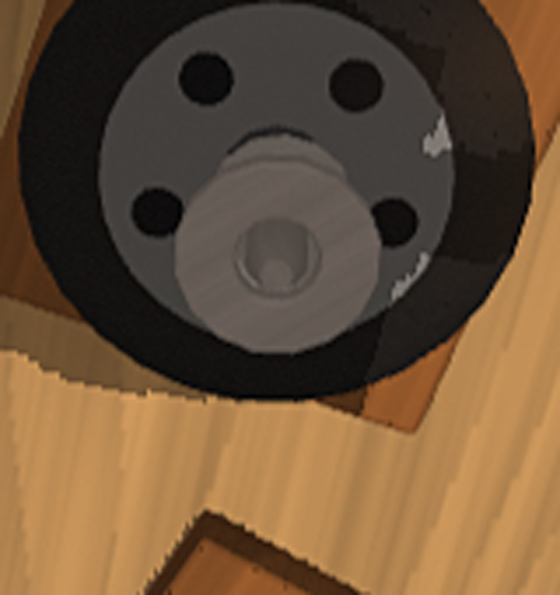

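The washer lies flat on the spacer with the axle through it. Now the cap.

```bash
python3 -m crank '{"travel":[[0.9,4.5,0],[1.9,9.4,0],[2.8,14.3,0],[3.7,19.2,0],[4.7,24.1,0],[5.6,29,0],[6.3,32.5,0],[6.5,33.5,0]],"rot":[[0,0,0],[0,0,0],[0,0,0],[0,0,0],[0,0,0],[0,0,0],[0,0,0],[0,0,0]]}'
python3 -m crank '{"travel":[[0,0,0],[0,0,0],[0,0,0]],"rot":[[0,0,0],[0,0,0],[0,0,0]]}'
python3 - <<'E'
from h import *
m=bot.camera_model('wrist');np.savez('w15.npz',**m);im=shot('wrist','w15.png');s=bot.observe();print(s['position'],s['force'])
print(proj(m,(.5523,.1356,.05)),proj(m,(.5523,.1356,.058)))
cv2.imwrite('pics/w15z.png',cv2.resize(im[130:290,200:360,::-1],None,fx=3.5,fy=3.5,interpolation=cv2.INTER_CUBIC))
for r in bot.silhouettes('wrist','cap_mid')[:3]:print(r['conf'],r['box'],ray(m,*r['box'][:2],.048))
E
```

```text
clock: 20.75
position: [0.5516, 0.1403, 0.2538]
tool_rot: [-3.141, -0.002, 1.791]
force: [0.3, -0.6, -0.8]
grip_width: 0.0851
clock: 21.05
position: [0.5521, 0.1341, 0.2545]
tool_rot: [-3.141, 0.001, 1.784]
force: [-0.0, 0.0, -0.5]
grip_width: 0.0855
[0.55219494 0.13419485 0.254692  ] [-0.34946478  0.54317942 -0.70141884]
[278.83493696 196.71404404] [278.82448211 199.52805672]
0.76 [277.6, 192.9, 57.4, 60.8] [0.55076523 0.137952   0.048     ]
```

View pics/w15z.png

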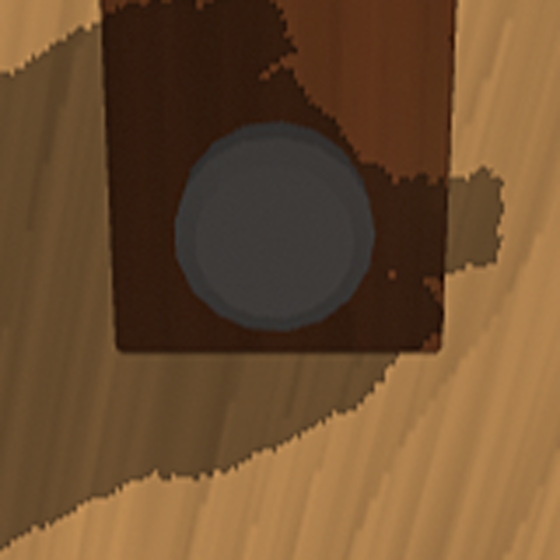

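```bash
python3 -m crank '{"travel":[[0,0.35,-4],[0,0.35,-8],[0,0.35,-11],[0,0.35,-13.5],[0,0.35,-15],[0,0.35,-15.4],[0,0.35,-15.4],[0,0.35,-15.4]],"rot":[[0,0,0],[0,0,0],[0,0,0],[0,0,0],[0,0,0],[0,0,0],[0,0,0],[0,0,0]]}'
python3 -m crank '{"travel":[[0,0,0],[0,0,0],[0,0,0],[0,0,0],[0,0,0],[0,0,0],[0,0,0],[0,0,0]],"rot":[[0,0,0],[0,0,0],[0,0,0],[0,0,0],[0,0,0],[0,0,0],[0,0,0],[0,0,0]]}' -1 40
python3 - <<'E'
from h import *
shot('wrist','w16.png');print(bot.observe()['force'])
E
```

```text
clock: 21.95
position: [0.5527, 0.1394, 0.102]
tool_rot: [3.14, -0.0, 1.786]
force: [-0.6, -0.1, 0.6]
grip_width: 0.0851
clock: 22.75
position: [0.5524, 0.1394, 0.1016]
tool_rot: [3.141, 0.0, 1.786]
force: [-2.0, -1.7, 11.7]
grip_width: 0.0442
[-2.70089542 -2.01940294 11.02860722]
```

View pics/w16.png

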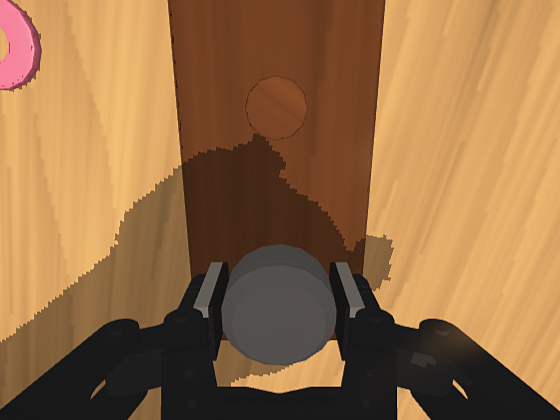

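The cap is held centrally between the pads. Lift and carry.

```bash
python3 -m crank '{"travel":[[0,0,1.5],[0,0,4],[0,0,8],[0,0,12],[0,0,14.5],[-0.3,-1.5,15.4],[-1,-5,15.4],[-1.9,-9.5,15.4]],"rot":[[0,0,0],[0,0,0],[0,0,0],[0,0,0],[0,0,0],[0,0,0],[0,0,0],[0,0,0]]}'
python3 -m crank '{"travel":[[-0.8,-4.2,0],[-1.7,-8.9,0],[-2.5,-13.5,0],[-3.4,-18,0],[-4,-21.5,0],[-4.4,-23.5,0],[-4.6,-24.3,0],[-4.6,-24.3,0]],"rot":[[0,0,0],[0,0,0],[0,0,0],[0,0,0],[0,0,0],[0,0,0],[0,0,0],[0,0,0]]}'
python3 -m crank '{"travel":[[0,0,0],[0,0,0],[0,0,0]],"rot":[[0,0,0],[0,0,0],[0,0,0]]}'
python3 - <<'E'
from h import *
m=bot.camera_model('wrist');np.savez('w17.npz',**m);im=shot('wrist','w17.png');s=bot.observe();print(s['position'],s['force'])
cv2.imwrite('pics/w17z.png',cv2.resize(im[180:370,200:360,::-1],None,fx=3.1,fy=3.1,interpolation=cv2.INTER_CUBIC))
E
```

```text
clock: 23.6
position: [0.5329, 0.0449, 0.2562]
tool_rot: [3.14, -0.0, 1.789]
force: [1.2, -0.8, -0.9]
grip_width: 0.0447
clock: 24.4
position: [0.4869, -0.1991, 0.2554]
tool_rot: [3.141, 0.0, 1.785]
force: [0.1, 0.3, -1.0]
grip_width: 0.0441
clock: 24.7
position: [0.4875, -0.1976, 0.255]
tool_rot: [3.142, -0.0, 1.788]
force: [-0.2, -0.2, 0.6]
grip_width: 0.0447
[ 0.48742801 -0.19779605  0.25498807] [0.5199698  0.05052054 0.04021898]
```

View pics/w17z.png

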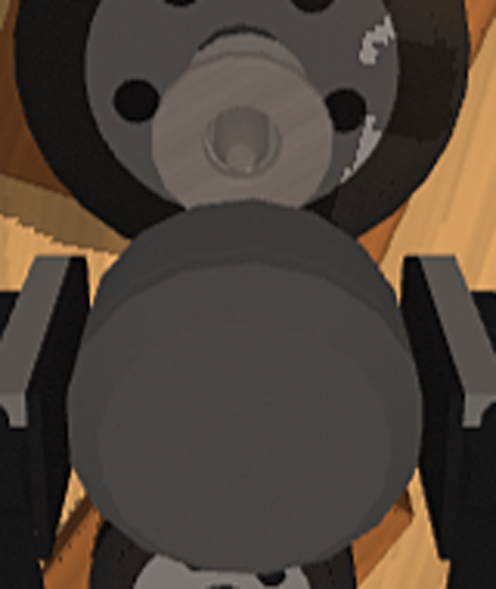

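Run:
```python
from h import *
m=np.load('w11.npz')
b=ray(m,279.2,309.4,.2025); p11=np.array([.4885,-.19777,.2531])
m2=np.load('w17.npz');p=np.array([.48743,-.1978,.255])
for dz in(.0,.004,.006,.007): print(dz,proj(m2,b-p11+p+[0,0,dz]))
print(proj(m2,b-p11+p+[0,0.001,.004]))
print(200+245/3.1,180+417/3.1)
print(ray(m2,200+241/3.1,180+157/3.1,.117))
```

```text
0.0 [279.19598415 309.50866688]
0.004 [279.20542604 315.58889807]
0.006 [279.21035045 318.76003699]
0.007 [279.2128661  320.38002121]
[279.77785695 313.377728  ]
279.0322580645161 314.51612903225805
[ 0.48780902 -0.19908292  0.117     ]
```

```bash
python3 -m crank '{"travel":[[0,-0.05,-2.5],[0,-0.05,-4.5],[0,-0.05,-5.5],[0,-0.05,-6.2],[0,-0.05,-6.5],[0,-0.05,-6.5],[0,-0.05,-6.5]],"rot":[[0,0,0],[0,0,0],[0,0,0],[0,0,0],[0,0,0],[0,0,0],[0,0,0]]}'
python3 - <<'E'
from h import *
im=shot('wrist','w18.png');s=bot.observe();print(s['position'],s['force'])
cv2.imwrite('pics/w18z.png',cv2.resize(im[150:370,180:380,::-1],None,fx=2.6,fy=2.6,interpolation=cv2.INTER_CUBIC))
im=shot('side','s18.png')
cv2.imwrite('pics/s18z.png',cv2.resize(im[80:220,280:420,::-1],None,fx=4,fy=4,interpolation=cv2.INTER_CUBIC))
E
```

```text
clock: 25.45
position: [0.4874, -0.1992, 0.1904]
tool_rot: [3.141, 0.0, 1.786]
force: [-0.4, 0.5, -0.1]
grip_width: 0.0446
[ 0.48739871 -0.19923512  0.19047393] [ 0.75742201 -0.54107012 -0.33368128]
```

View pics/s18z.png

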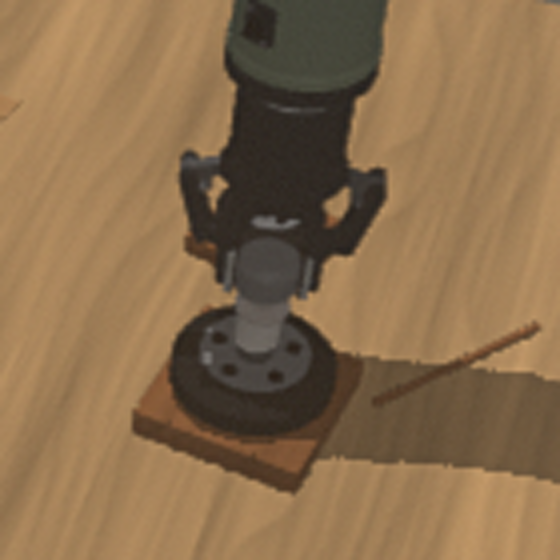

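View pics/w18z.png

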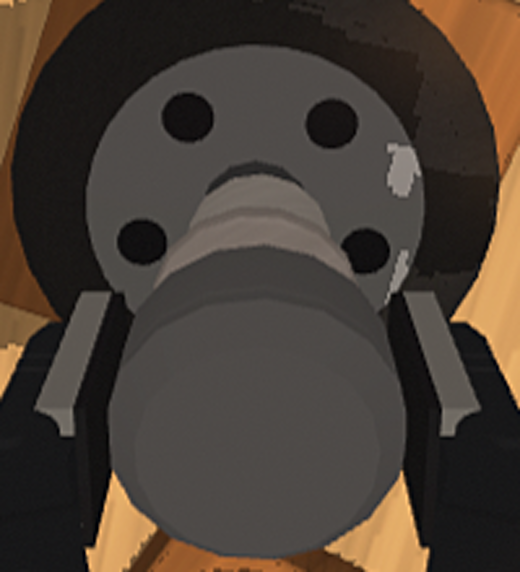

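The cap sits coaxial over the stack in both views. Lowering it slowly.

```bash
python3 -m crank '{"travel":[[0,0,-0.3],[0,0,-0.6],[0,0,-0.8],[0,0,-0.8]],"rot":[[0,0,0],[0,0,0],[0,0,0],[0,0,0]]}'
python3 -m crank '{"travel":[[0,0,-0.25],[0,0,-0.5],[0,0,-0.65],[0,0,-0.65]],"rot":[[0,0,0],[0,0,0],[0,0,0],[0,0,0]]}'
```

```text
clock: 25.95
position: [0.487, -0.1991, 0.1815]
tool_rot: [-3.141, -0.0, 1.786]
force: [-0.3, 0.2, -0.7]
grip_width: 0.0447
clock: 26.35
position: [0.487, -0.1987, 0.1751]
tool_rot: [-3.141, -0.001, 1.787]
force: [-0.7, 5.3, -2.5]
grip_width: 0.0443
```

```bash
python3 -m crank '{"travel":[[0,0,-0.05],[0,0,-0.1],[0,0,-0.1]],"rot":[[0,0,0],[0,0,0],[0,0,0]]}'
python3 - <<'E'
from h import *
im=shot('wrist','w19.png');s=bot.observe();print(s['position'],s['force'])
im=shot('side','s19.png')
cv2.imwrite('pics/s19z.png',cv2.resize(im[80:220,280:420,::-1],None,fx=4,fy=4,interpolation=cv2.INTER_CUBIC))
E
```

```text
clock: 26.65
position: [0.4871, -0.1988, 0.1747]
tool_rot: [-3.141, -0.0, 1.786]
force: [-3.3, 5.6, 7.3]
grip_width: 0.0447
[ 0.48710524 -0.19880094  0.17469492] [-4.47215416  6.8238838   8.07843439]
```

View pics/s19z.png

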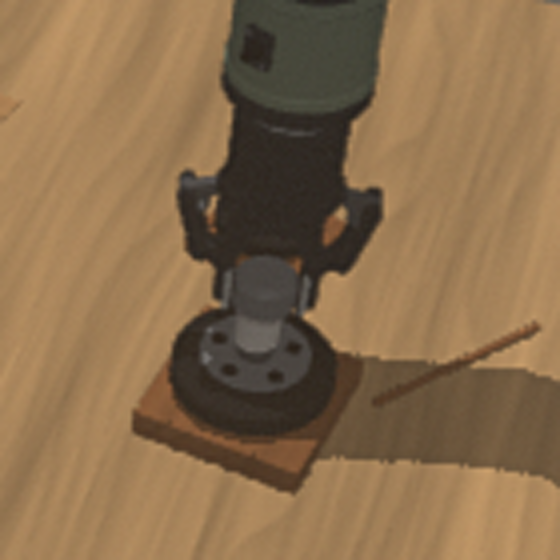

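The cap is at its expected seated height (TCP 0.1747, expected 0.1746) with contact force. Release and rise.

```bash
python3 -m crank '{"travel":[[0,0,0],[0,0,0],[0,0,0],[0,0,0],[0,0,0]],"rot":[[0,0,0],[0,0,0],[0,0,0],[0,0,0],[0,0,0]]}' 1
python3 -m crank '{"travel":[[0,0,2],[0,0,5],[0,0,8],[0,0,10],[0,0,10],[0,0,10]],"rot":[[0,0,0],[0,0,0],[0,0,0],[0,0,0],[0,0,0],[0,0,0]]}'
python3 - <<'E'
from h import *
m=bot.camera_model('wrist');im=shot('wrist','w20.png');s=bot.observe();print(s['clock'],s['position'],s['force'])
si=shot('side','s20.png')
for z in(.118,.131):print(z,proj(m,(.4879,-.1993,z)))
a=cv2.resize(im[150:320,200:360,::-1],(400,425),interpolation=cv2.INTER_CUBIC);b=cv2.resize(si[110:220,290:393,::-1],(398,425),interpolation=cv2.INTER_CUBIC)
cv2.imwrite('pics/f20.png',np.hstack([a,b]))
E
```

```text
clock: 27.25
position: [0.4872, -0.1992, 0.1744]
tool_rot: [3.142, 0.0, 1.786]
force: [0.2, -0.5, 0.1]
grip_width: 0.0851
clock: 27.85
position: [0.4871, -0.1993, 0.2743]
tool_rot: [3.141, 0.001, 1.786]
force: [0.1, -0.1, -0.5]
grip_width: 0.0854
27.9 [ 0.48687581 -0.19921275  0.2738153 ] [-0.45607881 -0.89705197  0.24447937]
0.118 [279.05896056 218.69430123]
0.131 [279.06961653 225.47558474]
```

View pics/f20.png

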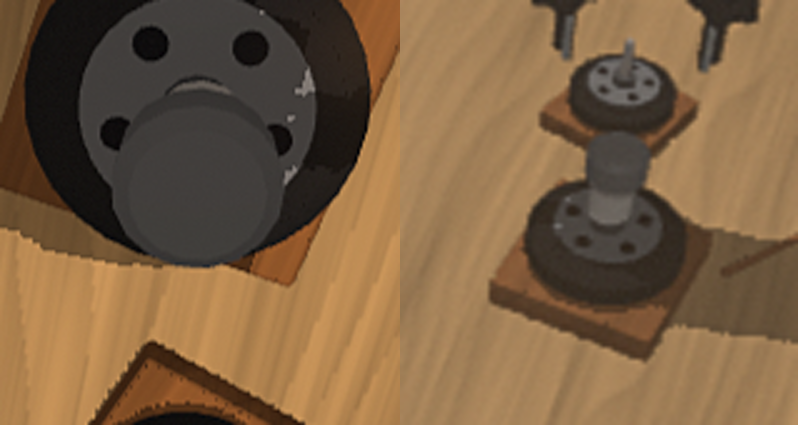

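The cap sits level on the stack: its top centre is at about (279,228), against a predicted (279,225.5), roughly 2 mm off. The gripper is clear, so I'm handing in.

```bash
python3 -c "
from workcell import bot
print(bot.job_done())"
```

```text
the job is handed in; nothing more can be done
None
```

The spacer, washer and hub cap are on the large stand's axle in that order. I released each one and handed the job in at about 28 s; the job gave no verdict.

- **Seating:** each part met contact force (about 7, 16 and 8 N) with the gripper within about 0.1 mm of the height computed for fully home. While the cap went down there was also a light sideways force of 5–7 N, which was gone once I let go.
- **Final pictures:** in the last wrist and side views the cap sits level on the stack. Its top is about 2.5 pixels (roughly 2 mm) from where I predicted it, inside the 5 mm allowance. The gripper was about 10 cm above the stack and touching nothing.
- **Bystanders:** the arm never went near the glue bottle, tub or spare wheel. I did not re-measure their positions at the end.
- **Disagreement:** the wrist camera made distances read about 2–7 % too small. I allowed for this when lining up the washer and cap.

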